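# Flip a printed ceramic board against the step of a turning jig

## Task

The ceramic board lies print side up on the low bed of the wooden turning jig. With the outside of the fingertips, gently push it against the step of the jig until it tips up and flips over, so that it comes to rest flat on the raised cork step with its plain white back up. Do not pinch it or lift it off the jig, let its leading edge pivot low down at the step, leave the jar, vial, mortar and squeegee where they are, and finish clear of everything.

Things in the scene. Friction and masses are not known exactly. Their poses are not given: they have to be found in the camera images.
- jig: Fixed ochre wooden jig. Origin on the bench under the middle of the step's upright face; x = push direction, from low bed to raised step. Low bed: x -62 to 0 mm, top 40 mm above the bench. Cork-topped step: x 0 to 120 mm, top 56 mm above the bench (upright face at x = 0, 16 mm high); end lip x 120 to 128 mm, top at 62 mm. All 120 mm wide (y). In front of the low bed the space is free.
- jig_step (a point): Middle of the top edge of the step's upright face, 56 mm above the bench. A board pushed upright against this face and on past upright falls over this edge by itself onto the cork.
- board: Loose ceramic board, 90 (x) by 70 (y) by 5 mm (z), about 110 g. +z face printed teal with copper tracks, other face plain white. Origin at the centre of the white face. Starts print up on the low bed, +x edge 7 to 11 mm short of the step, x within 5 degrees of the jig's x. Pushed at the near edge it slides to the step.
- board_far (a point): Middle of the board's leading (+x) edge, half way through its thickness; starts nearest the step.
- board_near (a point): Middle of the board's near (-x) edge, half way through its thickness. Starts overhanging the low bed by about 35 mm, with 40 mm of free height between the board and the bench, so that a tilted fingertip can reach under it. Raised, with the board against the step, it swings about the leading edge at the step's foot.
- jar: White jar with black lid and paper label, 68 mm across, 85 mm high, loose bystander. Origin at the centre of its underside.
- vial: Small violet vial with black cap, 34 mm across, 60 mm high, loose bystander. Origin at the centre of its underside.
- mortar: White mortar with a grey pestle in it (one solid piece), 84 mm across, 50 mm high, loose bystander. Origin at the centre of its underside.
- squeegee: Brown squeegee with black rubber foot, 90 by 22 by 40 mm high, long side along its x, standing on its foot, loose bystander. Origin at the centre of its underside.
Things that resemble listed ones, but are neither listed nor needed, are in the scene too. What is meant by the board is not black or blue, and is the smaller of those in its own colour.

How it is judged:
By the outcome, as a careful person would: the job done as asked, in the order asked, and still so for the second after the job is handed in, with the robot touching nothing.
It also fails if it takes over 48 s, if anything falls off the work surface, if the arm or the gripper's body presses on something with over 40 N, if the wrist force passes 120 N, or if a joint passes its speed limit or range.

## Robot

A 6-joint arm with a two-finger parallel gripper is mounted at the origin on the work surface. World frame = base frame: x ahead of the robot, y to its left, z up, the work surface at z = 0. Lengths are in m, angles in rad, forces in N, time in s.
With the tool pointing down it reaches from about 0.225 to 0.875 m from the base axis. Payload 3.4 kg.
Tool frame: the origin (TCP) lies at the very end of the fingers, on their centre line; the grasp point (between the pads) lies 19 mm behind it; z points along the fingers, y is the line along which they close (so a half turn about z gives the same grasp; the last joint's range is limited). The gripper opens to 85 mm and grips with 20 to 120 N. Pads are 22 mm wide; open, the fingers measure 114 mm over their backs; the gripper's body (76 mm by 85 mm) begins 54 mm behind the grasp point. The pads swing forward as they close: fully open they stand 13 mm farther back than shut.
Start: joints at [-0.121, 0.276, 1.505, -0, 1.361, -0.121], TCP at [0.575, -0, 0.231] pointing down, gripper open.
Joint ranges: [-2.89, 2.89], [-0.75, 2.08], [0.22, 2.7], [-1.18, 4.32], [0.11, 2.71], [-2.7, 2.7]. Speed limits (rad/s): [2.57, 2.57, 3.14, 3.14, 3.14, 3.14].

## Interface

Orientations are given as a unit quaternion [w, x, y, z].
In Python, from rig import readout, vision, manip gives the robot as it stands.
- The arm moves only by the shell command python3 -m handwheel 'ROWS' [FORCE]. ROWS is JSON, a list of rows, each a list of 3 entries, a list of its own where there are three numbers: the shift along the tool's x, y, z in mm, then the turn, a rotation vector about the tool's x, y, z in units of 6 degrees (1.0 is 6 degrees), then the closure, from -1 (fully open) to 1 (shut), so that 0 is half open. A call has 1 to 20 rows; each row shifts and turns the commanded pose from where the row before left it, along the tool's axes as they then stand; what a row does not reach is not made up. A row lasts 1/8 s, in which the tool goes at most 62.5 mm and 10.7 degrees, less where a joint would pass 70% of its speed; a pose out of reach is approached as far as the arm can. A call is refused whole if a number of a shift passes 62.5 or a number of a turn 1, either way. A call with a gripper value outside its range is refused whole. The fingers move at their own pace and stop on an object; FORCE is the grip in N (left out, the last holds). Time passes only in rows, so rows that do not move let the fingers close. It gives the time, the measured TCP pose, the force, the opening and the grip force at its end, in the units of the state.
- readout.get_state(): the state, without advancing time (a new reading comes with each control period).
- vision.get_image(name): name is "scene" or "side" or "wrist"; returns the picture (384x512x3 uint8, blue, green, red); there is no depth.
- vision.camera_params(name): a dict with "intrinsics" (3x3 intrinsics, pixels), "rvec" (rotation vector, rad) and "tvec" (3), from world to camera coordinates, as OpenCV has them; the wrist camera has in their place "hand_eye" (4x4, takes a point from camera to tool coordinates, whose origin is the TCP and whose axes are the flange's). Camera axes: x right, y down, z forward; pixel columns grow to the right and rows downward; lengths in m; the calibration is good to about 2 mm. A picture is of the moment at which its call begins: read the wrist's pose just before it. camera_params takes no time and is no camera call.
- manip.sign_off(): hands the job in; it is judged then, once.
The state is a dict: "clock": time; "qpos": joint angles; "qd": joint speeds; "effort": joint torques, N m; "position": TCP position; "ee_rot": TCP orientation; "contact_force": force on the tool from outside, world axes, zero at the start; "moment": the same for the moment, N m; "width": finger opening in m; "gripper_force": force on a finger pad.
Only numpy, scipy, OpenCV 4.12 (cv2) and the standard library are available. Lean on these libraries where they do the work, as an engineer would, in place of code of your own. Each camera call takes 0.05 s, during which the arm holds its last target. There are 200 camera calls.

## Working session

There is one attempt and no reset: what is moved stays moved. The work goes in short steps, Python scripts to look and compute and a shell command to move; the robot and the scene stay as the last step left them, time stands still between calls to the robot, and variables do not carry over. Pictures are saved under pics/ and viewed, at most 10 in all, crops included, and the job is handed in when it is done.

```bash
mkdir -p pics; ls
python3 - <<'E'
from rig import readout,vision
import cv2,numpy as np
s=readout.get_state();print(s)
ims=[vision.get_image(n) for n in("scene","side")]
for n,i in zip(("scene","side"),ims): cv2.imwrite(f"pics/{n}0.png",i)
for n in("scene","side","wrist"):print(n,vision.camera_params(n))
E
```

```text
pics
{'clock': 0.0, 'qpos': array([-1.21001608e-01,  2.76585766e-01,  1.50610437e+00,  3.12369826e-05,
        1.36072321e+00, -1.20951124e-01]), 'qd': array([ 0.00083031, -0.002357  , -0.0006915 ,  0.00026701, -0.00102836,
       -0.00067215]), 'effort': array([ 6.20495921e-04, -4.16768074e+01, -2.45808578e+01, -1.52056768e-04,
        1.11346930e-02,  1.69860516e-05]), 'position': array([5.74477993e-01, 6.83779105e-05, 2.30456448e-01]), 'ee_rot': array([-7.26110851e-04,  7.07126649e-01,  7.07086326e-01, -5.49301805e-04]), 'contact_force': array([ 0.47169936, -0.30391239, -0.54236535]), 'moment': array([ 0.0459358 , -0.01098946,  0.01305221]), 'gripper_force': 0.0, 'width': 0.08517790008124414}
scene {'intrinsics': array([[440.03670729,   0.        , 255.27422537],
       [  0.        , 440.03670729, 195.28437073],
       [  0.        ,   0.        ,   1.        ]]), 'rvec': array([ 1.08164161,  2.18182728, -1.1707016 ]), 'tvec': array([ 0.31732039, -0.19753247,  1.42893547])}
side {'intrinsics': array([[460.20364289,   0.        , 254.60862963],
       [  0.        , 460.20364289, 188.13634721],
       [  0.        ,   0.        ,   1.        ]]), 'rvec': array([ 0.06977032, -2.91323463,  1.0992183 ]), 'tvec': array([0.56055217, 0.03051463, 1.02799289])}
wrist {'intrinsics': array([[312.84861798,   0.        , 258.60761638],
       [  0.        , 312.84861798, 185.81138867],
       [  0.        ,   0.        ,   1.        ]]), 'hand_eye': array([[-2.07657836e-04, -9.64501486e-01, -2.64077340e-01,
         6.72295502e-02],
       [ 9.99999856e-01, -3.31044440e-04,  4.22736188e-04,
        -7.48402919e-04],
       [-4.95151017e-04, -2.64077214e-01,  9.64501415e-01,
        -1.43343512e-01],
       [ 0.00000000e+00,  0.00000000e+00,  0.00000000e+00,
         1.00000000e+00]])}
```

View pics/scene0.png

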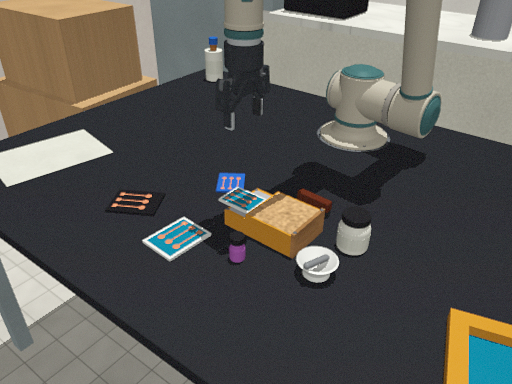

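View pics/side0.png

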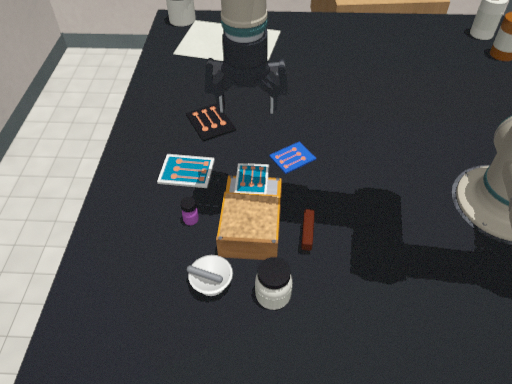

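Candidates: the board on the jig at scene (243,200) / side (252,180) is teal and small. The teal board on the bench at scene (177,238) is larger, and the black (136,202) and blue (231,182) ones are excluded. So the board on the jig is the one meant. I'll confirm it in an enlarged crop.

Run:
```python
import cv2,numpy as np
a=cv2.imread("pics/scene0.png")[175:265,205:345];b=cv2.imread("pics/side0.png")[150:270,200:330]
a=cv2.resize(a,(400,257),interpolation=cv2.INTER_CUBIC)
a=cv2.resize(cv2.imread("pics/scene0.png")[178:258,215:335],None,fx=3.3,fy=3.3,interpolation=cv2.INTER_CUBIC)
b=cv2.resize(cv2.imread("pics/side0.png")[155:265,210:300],None,fx=4.4,fy=4.4,interpolation=cv2.INTER_CUBIC)
c=np.zeros((484,792,3),np.uint8);c[:a.shape[0],:396]=a;c[:484,396:]=b
cv2.imwrite("pics/crop1.png",c)
```

```text
(no output)
```

View pics/crop1.png

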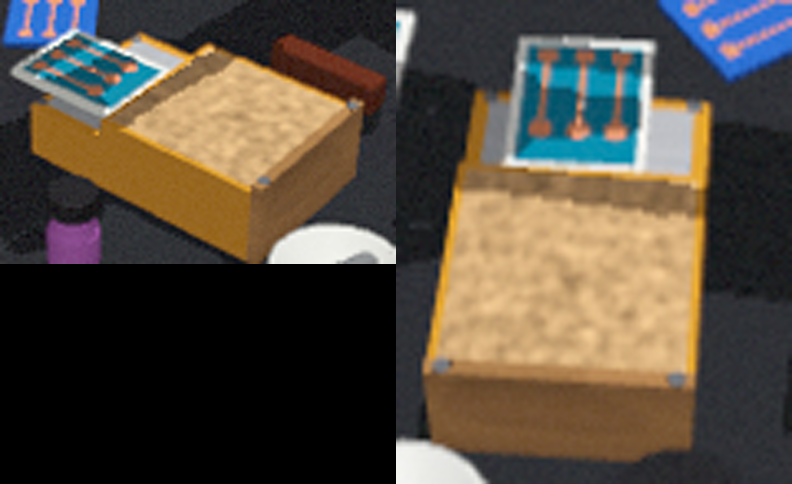

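The crop shows one smaller teal board on the jig, print up. At scene it spans about (219..267, 187..214), with the low bed's grey surface beside it and cork beyond. This is the board. Next I cast rays through the corners.

```bash
cat > h.py <<'E'
import numpy as np,cv2
from rig import vision
def ray(n,px):
    p=vision.camera_params(n);R,_=cv2.Rodrigues(np.array(p["rvec"]));t=np.array(p["tvec"])
    K=np.array(p["intrinsics"]);d=R.T@np.linalg.solve(K,[px[0],px[1],1]);return -R.T@t,d
def plane(n,px,z):
    o,d=ray(n,px);return (o+d*(z-o[2])/d[2])
def proj(n,P):
    p=vision.camera_params(n)
    return cv2.projectPoints(np.array(P,float).reshape(-1,3),np.array(p["rvec"]),np.array(p["tvec"]),np.array(p["intrinsics"]),None)[0][:,0]
E
python3 - <<'E'
from h import *
sd=lambda u,v:(210+(u-396)/4.4,155+v/4.4)
sc=lambda u,v:(215+u/3.3,178+v/3.3)
L=[("side",sd,"lipL",427,372,.062),("side",sd,"lipR",694,385,.062),("side",sd,"bedL",474,90,.040),("side",sd,"bedR",712,103,.04),
("side",sd,"stL",462,168,.056),("side",sd,"stR",708,178,.056),
("side",sd,"b1",520,37,.045),("side",sd,"b2",657,40,.045),("side",sd,"b3",640,172,.045),("side",sd,"b4",507,163,.045),
("scene",sc,"bedR",140,33,.04),("scene",sc,"bedL",32,105,.04),("scene",sc,"lipR",362,102,.062),("scene",sc,"lipL",250,190,.062),
("scene",sc,"b1",12,70,.045),("scene",sc,"b2",70,30,.045),("scene",sc,"b3",172,65,.045),("scene",sc,"b4",100,118,.045)]
for c,f,n,u,v,z in L: print(c,n,plane(c,f(u,v),z).round(4)[:2])
for n,px in(("jar",(354,215)),): print(n,plane("scene",px,.085))
for n,c,px,z in(("vialtop","side",(189,204),.06),("vialtop","scene",(237,240),.06),("jar","side",(274,270),.085),("mortar","side",(210,272),.05),("sqA","side",(309,212),.04),("sqB","side",(307,240),.04),("blue","side",(293,157),.005),("bigteal","side",(187,170),.005),("black","side",(210,122),0.005)):print(n,c,plane(c,px,z).round(3))
E
```

```text
side lipL [0.6247 0.1738]
side lipR [0.5071 0.1755]
side bedL [ 0.6223 -0.0166]
side bedR [ 0.5008 -0.0128]
side stL [0.6213 0.0498]
side stR [0.5025 0.051 ]
side b1 [ 0.6011 -0.0505]
side b2 [ 0.5299 -0.0513]
side b3 [0.5355 0.0391]
side b4 [0.601  0.0361]
scene bedR [ 0.5043 -0.0128]
scene bedL [ 0.6241 -0.0159]
scene lipR [0.5105 0.1751]
scene lipL [0.635  0.1674]
scene b1 [ 0.6053 -0.0499]
scene b2 [ 0.5391 -0.051 ]
scene b3 [0.5308 0.0351]
scene b4 [0.613  0.0345]
jar [0.52298823 0.24822282 0.085     ]
vialtop side [0.693 0.086 0.06 ]
vialtop scene [0.71  0.089 0.06 ]
jar side [0.513 0.251 0.085]
mortar side [0.632 0.239 0.05 ]
sqA side [0.443 0.08  0.04 ]
sqB side [0.449 0.152 0.04 ]
blue side [ 0.474 -0.117  0.005]
bigteal side [ 0.726 -0.063  0.005]
black side [ 0.691 -0.238  0.005]
```

```bash
python3 -m handwheel '[[[-25,-2,12],[0,0,0],1],[[-25,-2,12],[0,0,0],1],[[-25,-2,13],[0,0,0],1],[[-25,-1,13],[0,0,0],1],[[0,0,0],[0,1,0],1],[[0,0,0],[0,1,0],1],[[0,0,0],[0,1,0],1],[[0,0,0],[0,1,0],1],[[0,0,0],[0,1,0],1],[[0,0,0],[0,1,0],1],[[0,0,0],[0,1,0],1],[[0,0,0],[0,1,0],1],[[0,0,0],[0,1,0],1],[[0,0,0],[0,1,0],1],[[0,0,0],[0,0,0],1],[[0,0,0],[0,0,0],1]]' 20
python3 - <<'E'
from rig import readout,vision
import cv2
from scipy.spatial.transform import Rotation as R
s=readout.get_state();q=s["ee_rot"];print(s["position"],R.from_quat([q[1],q[2],q[3],q[0]]).as_matrix().round(3),s["qpos"])
i=vision.get_image("wrist");j=vision.get_image("side")
import numpy as np
cv2.imwrite("pics/w1.png",np.hstack([i[:, :400],j[:,120:520]]))
cv2.imwrite("pics/w1raw.png",i)
E
```

```text
clock: 2.1
position: [0.5681, -0.0999, 0.1814]
ee_rot: [-0.353, 0.612, 0.613, 0.353]
contact_force: [-0.2, -0.6, -0.0]
width: 0.0001
gripper_force: 0.0
[ 0.56813856 -0.09990538  0.18144908] [[-0.     1.    -0.   ]
 [ 0.501  0.     0.865]
 [ 0.865  0.    -0.501]] [-0.73005363  0.64256086  1.49437239  0.72190619  1.79095625 -0.87081828]
```

View pics/w1.png

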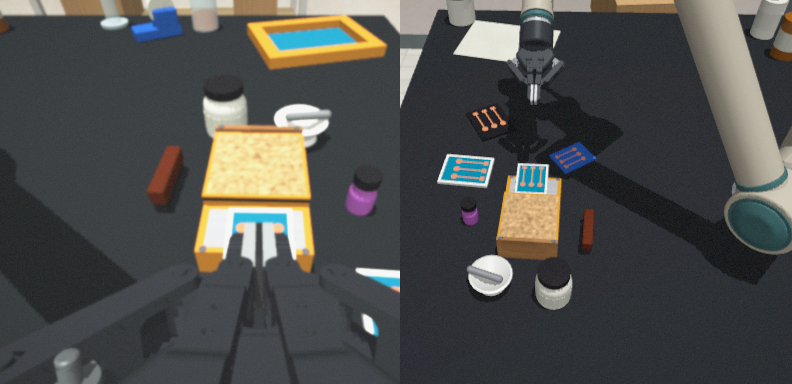

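The wrist view shows the shut fingers (tips about (262,230)) lined up with the jig middle and the board ahead. The tilt is 60° as wanted. I'll go down to board-edge height and then approach the near edge.

```bash
python3 -m handwheel '[[[-27.5,0,21.7],[0,0,0],1],[[-27.5,0,21.7],[0,0,0],1],[[-27.5,0,21.7],[0,0,0],1],[[-27.5,0,21.7],[0,0,0],1],[[2.5,0,4.3],[0,0,0],1],[[2.5,0,4.3],[0,0,0],1],[[2.5,0,4.3],[0,0,0],1],[[2.5,0,4.3],[0,0,0],1],[[0,0,0],[0,0,0],1],[[0,0,0],[0,0,0],1]]'
python3 - <<'E'
from rig import vision
import cv2,numpy as np
a=vision.get_image("side");b=vision.get_image("wrist")
cv2.imwrite("pics/s2.png",np.hstack([cv2.resize(a[130:230,200:300],(400,400),interpolation=cv2.INTER_CUBIC),cv2.resize(b[100:300,160:360],(400,400))]))
E
```

```text
clock: 3.45
position: [0.5681, -0.0601, 0.0429]
ee_rot: [-0.353, 0.612, 0.613, 0.354]
contact_force: [0.6, -0.5, -0.1]
width: 0.0
gripper_force: 0.0
```

View pics/s2.png

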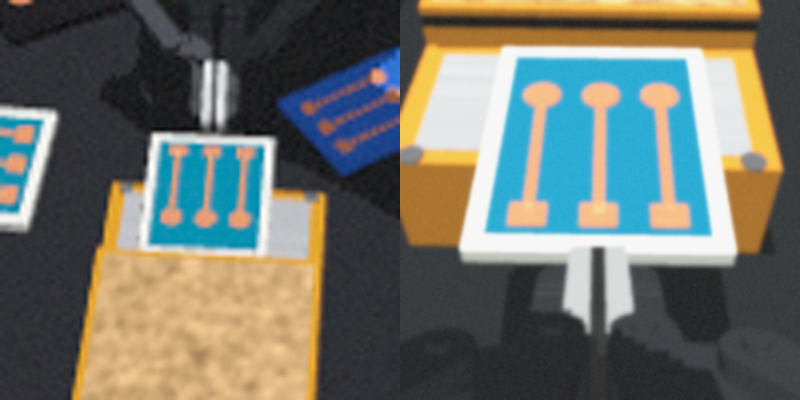

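The side crop shows the tips centred on the near edge and just behind it, with a gap between the leading edge and the step. I'll slide the board gently.

```bash
python3 -m handwheel '[[[1.5,0,2.6],[0,0,0],1],[[1.5,0,2.6],[0,0,0],1],[[1.5,0,2.6],[0,0,0],1],[[1.5,0,2.6],[0,0,0],1],[[1.5,0,2.6],[0,0,0],1],[[0,0,0],[0,0,0],1]]'; python3 -m handwheel '[[[0.8,0,1.3],[0,0,0],1],[[0.8,0,1.3],[0,0,0],1]]'
```

```text
clock: 4.3
position: [0.568, -0.0464, 0.0425]
ee_rot: [-0.352, 0.613, 0.613, 0.353]
contact_force: [-1.5, -7.0, 2.1]
width: -0.0001
gripper_force: 3.5
clock: 4.55
position: [0.5681, -0.046, 0.0423]
ee_rot: [-0.351, 0.613, 0.614, 0.352]
contact_force: [-5.3, -22.2, 7.0]
width: -0.0
gripper_force: 11.1
```

```bash
python3 -m handwheel '[[[-5.8,0,-10],[0,0,0],1],[[-5.8,0,-10],[0,0,0],1],[[-9.5,0,5.5],[0,0,0],1],[[-9.5,0,5.5],[0,0,0],1],[[0,0,0],[0,0,0],1],[[3.3,0,5.8],[0,0,0],1],[[3.3,0,5.8],[0,0,0],1],[[3.3,0,5.8],[0,0,0],1],[[3.3,0,5.8],[0,0,0],1],[[0,0,0],[0,0,0],1]]'
python3 - <<'E'
from rig import vision,readout
import cv2,numpy as np
print(readout.get_state()["contact_force"])
a=vision.get_image("side");b=vision.get_image("wrist")
cv2.imwrite("pics/s3.png",np.hstack([cv2.resize(a[130:230,200:300],(400,400),interpolation=cv2.INTER_CUBIC),cv2.resize(b[100:300,160:360],(400,400))]))
# arc table, mm: C, U path
th=np.radians(np.r_[0:31:5,35:111:5]);prev=None;a=np.radians(60)
for t in th:
    C=np.array([45-5*np.sin(t)**2,40.])
    U=C+90*np.array([-np.cos(t),np.sin(t)])+14*np.array([np.cos(a/2),-.5]) if t<.53 else C+76*np.array([-np.cos(t),np.sin(t)])
    T=U-11*np.array([.5,.866])
    if prev is not None:
        d=T-prev;print(round(np.degrees(t)),T.round(1),"tool dx %.1f dz %.1f"%(d[0]*.5+d[1]*.866,d[0]*.866-d[1]*.5))
    else:print(T)
    prev=T
E
```

```text
clock: 5.8
position: [0.5679, -0.0376, 0.0209]
ee_rot: [-0.354, 0.612, 0.613, 0.353]
contact_force: [0.5, 0.2, 0.3]
width: -0.0001
gripper_force: 0.0
[0.5070528  0.15719693 0.3258474 ]
[-38.37564435  23.474     ]
5 [-38.1  31.3] tool dx 6.9 dz -3.7
10 [-37.2  39.1] tool dx 7.2 dz -3.1
15 [-35.6  46.8] tool dx 7.4 dz -2.5
20 [-33.5  54.3] tool dx 7.5 dz -1.9
25 [-30.8  61.5] tool dx 7.6 dz -1.3
30 [-27.6  68.5] tool dx 7.7 dz -0.7
35 [-24.4  74.1] tool dx 6.4 dz -0.1
40 [-20.8  79.3] tool dx 6.4 dz 0.5
45 [-16.7  84.2] tool dx 6.3 dz 1.1
50 [-12.3  88.7] tool dx 6.1 dz 1.6
55 [-7.4 92.7] tool dx 5.9 dz 2.2
60 [-2.3 96.3] tool dx 5.7 dz 2.7
65 [ 3.3 99.4] tool dx 5.4 dz 3.3
70 [  9.1 101.9] tool dx 5.1 dz 3.8
75 [ 15.2 103.9] tool dx 4.8 dz 4.3
80 [ 21.5 105.3] tool dx 4.4 dz 4.7
85 [ 27.9 106.2] tool dx 4.0 dz 5.2
90 [ 34.5 106.5] tool dx 3.5 dz 5.6
95 [ 41.2 106.2] tool dx 3.1 dz 5.9
100 [ 47.8 105.3] tool dx 2.6 dz 6.2
105 [ 54.5 103.9] tool dx 2.1 dz 6.5
110 [ 61.1 101.9] tool dx 1.6 dz 6.7
```

View pics/s3.png

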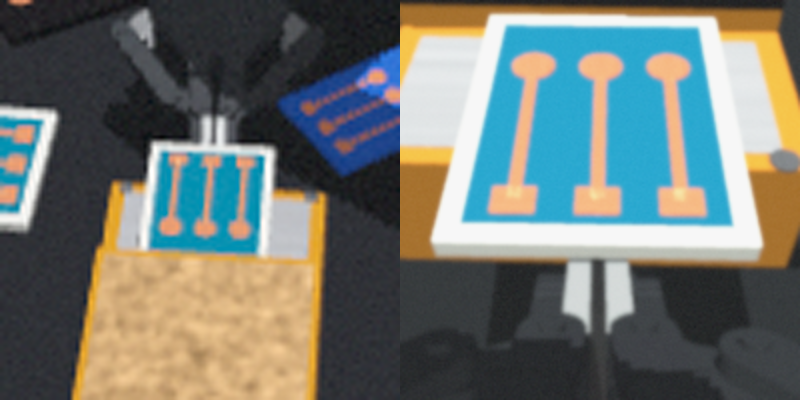

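The board is seated at the step (the bottom white rim is hidden behind the step edge) and the tips are under the near edge. I'll raise it to about 30°.

```bash
python3 -m handwheel '[[[2.2,0,-1.3],[0,0,0],1],[[3.5,0,-1.8],[0,0,0],1],[[3.5,0,-1.8],[0,0,0],1],[[3.6,0,-1.6],[0,0,0],1],[[3.6,0,-1.6],[0,0,0],1],[[3.7,0,-1.2],[0,0,0],1],[[3.7,0,-1.2],[0,0,0],1],[[3.8,0,-1],[0,0,0],1],[[3.8,0,-1],[0,0,0],1],[[3.8,0,-0.6],[0,0,0],1],[[3.8,0,-0.6],[0,0,0],1],[[3.8,0,-0.4],[0,0,0],1],[[3.8,0,-0.4],[0,0,0],1]]'
python3 - <<'E'
from rig import vision
import cv2,numpy as np
a=vision.get_image("side");b=vision.get_image("scene")
cv2.imwrite("pics/s4.png",np.hstack([cv2.resize(a[130:230,200:300],(400,400),interpolation=cv2.INTER_CUBIC),cv2.resize(b[160:260,210:310],(400,400),interpolation=cv2.INTER_CUBIC)]))
E
```

```text
clock: 7.52
position: [0.568, -0.0273, 0.0685]
ee_rot: [-0.354, 0.612, 0.612, 0.354]
contact_force: [1.1, -0.5, -1.2]
width: 0.0003
gripper_force: 0.3
```

View pics/s4.png

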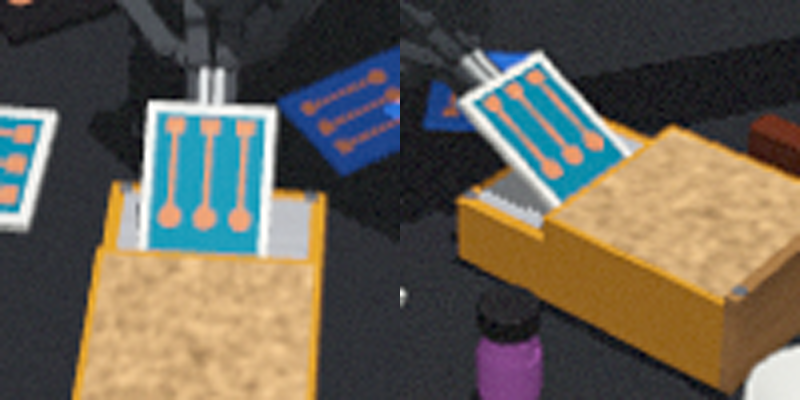

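The board is tilted about 30°, its leading edge is low at the step foot and the tips are under the raised edge. I'll carry on to about 80°, slowing down towards the end.

```bash
python3 -m handwheel '[[[3.2,0,0],[0,0,0],1],[[3.2,0,0],[0,0,0],1],[[3.2,0,0.2],[0,0,0],1],[[3.2,0,0.3],[0,0,0],1],[[3.2,0,0.5],[0,0,0],1],[[3.1,0,0.6],[0,0,0],1],[[3.1,0,0.8],[0,0,0],1],[[3,0,0.8],[0,0,0],1],[[3,0,1.1],[0,0,0],1],[[2.9,0,1.1],[0,0,0],1],[[2.9,0,1.3],[0,0,0],1],[[2.8,0,1.4],[0,0,0],1],[[2.7,0,1.6],[0,0,0],1],[[2.7,0,1.7],[0,0,0],1],[[2.6,0,1.9],[0,0,0],1],[[2.5,0,1.9],[0,0,0],1],[[2.4,0,2.1],[0,0,0],1],[[2.4,0,2.2],[0,0,0],1],[[2.2,0,2.3],[0,0,0],1],[[2.2,0,2.4],[0,0,0],1]]'
python3 - <<'E'
from rig import vision
import cv2,numpy as np
a=vision.get_image("side");b=vision.get_image("scene")
cv2.imwrite("pics/s5.png",np.hstack([cv2.resize(a[130:230,200:300],(400,400),interpolation=cv2.INTER_CUBIC),cv2.resize(b[160:260,210:310],(400,400),interpolation=cv2.INTER_CUBIC)]))
E
```

```text
clock: 10.12
position: [0.568, 0.0219, 0.1051]
ee_rot: [-0.354, 0.612, 0.612, 0.354]
contact_force: [0.7, 0.5, 0.4]
width: 0.0001
gripper_force: 0.1
```

View pics/s5.png

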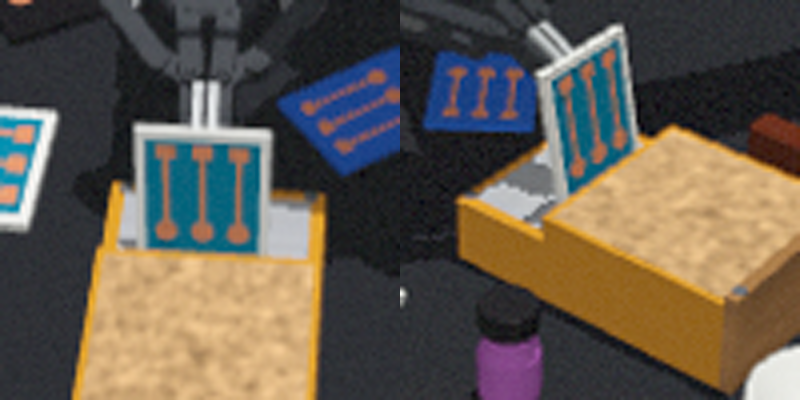

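The board stands at about 80°, its foot still low against the step. I'll push it past upright slowly.

```bash
python3 -m handwheel '[[[2,0,2.6],[0,0,0],1],[[2,0,2.6],[0,0,0],1],[[1.8,0,2.8],[0,0,0],1],[[1.8,0,2.8],[0,0,0],1],[[1.6,0,2.9],[0,0,0],1],[[1.5,0,3],[0,0,0],1],[[1.3,0,3.1],[0,0,0],1],[[1.3,0,3.1],[0,0,0],1],[[1.1,0,3.2],[0,0,0],1],[[1,0,3.3],[0,0,0],1],[[0.8,0,3.3],[0,0,0],1],[[0.8,0,3.3],[0,0,0],1],[[0,0,0],[0,0,0],1],[[0,0,0],[0,0,0],1],[[0,0,0],[0,0,0],1],[[0,0,0],[0,0,0],1]]'
python3 - <<'E'
from rig import vision
import cv2,numpy as np
a=vision.get_image("side");b=vision.get_image("scene")
cv2.imwrite("pics/s6.png",np.hstack([cv2.resize(a[150:270,200:320],(400,400),interpolation=cv2.INTER_CUBIC),cv2.resize(b[150:270,210:330],(400,400),interpolation=cv2.INTER_CUBIC)]))
E
```

```text
clock: 12.22
position: [0.5681, 0.0612, 0.1018]
ee_rot: [-0.353, 0.612, 0.612, 0.354]
contact_force: [-1.0, 0.3, 0.0]
width: -0.0002
gripper_force: 0.0
```

View pics/s6.png

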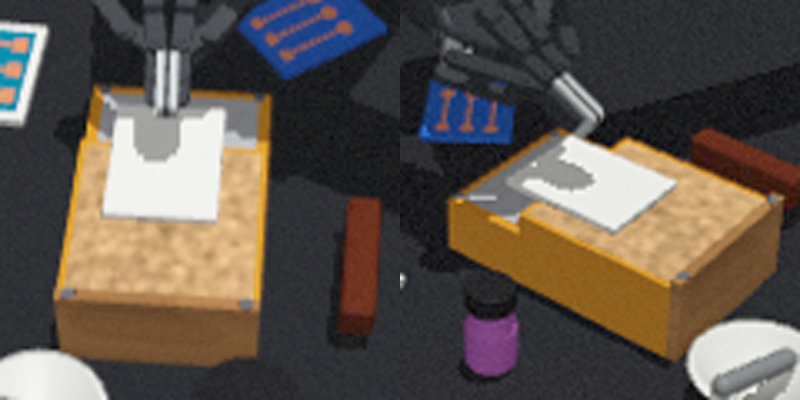

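The board lies white back up on the cork, with its near end still overhanging the step edge. I'll measure that overhang.

Run:
```python
from h import *
for u,v in((118,108),(225,110),(103,216),(218,219)):print(plane("side",(200+u*.3,150+v*.3),.061).round(4))
for u,v in((570,135),(676,183),(617,231)):print("sc",plane("scene",(210+(u-400)*.3,150+v*.3),.061).round(4))
```

```text
[0.601  0.0225 0.061 ]
[0.5319 0.0213 0.061 ]
[0.6032 0.1112 0.061 ]
[0.5332 0.1104 0.061 ]
sc [0.5348 0.0199 0.061 ]
sc [0.5392 0.1107 0.061 ]
sc [0.6078 0.1104 0.061 ]
```

The near end overhangs by about 24 mm, so I'll nudge the board from behind by about 30 mm with the outside of the tips. That puts it wholly on the cork, with the far edge still about 24 mm short of the lip. First I back off, then lower.

```bash
python3 -m handwheel '[[[-7,0,-13.5],[0,0,0],1],[[-7,0,-13.5],[0,0,0],1],[[-7,0,-13.5],[0,0,0],1],[[-7,0,-13.5],[0,0,0],1],[[-16,0,9.2],[0,0,0],1],[[-16,0,9.2],[0,0,0],1],[[0,0,0],[0,0,0],1]]' && python3 -m handwheel '[[[2.5,0,4.3],[0,0,0],1],[[2.5,0,4.3],[0,0,0],1],[[2.5,0,4.3],[0,0,0],1],[[1.5,0,2.6],[0,0,0],1],[[1.5,0,2.6],[0,0,0],1],[[1.5,0,2.6],[0,0,0],1],[[1.5,0,2.6],[0,0,0],1],[[1.5,0,2.6],[0,0,0],1],[[1.5,0,2.6],[0,0,0],1],[[0,0,0],[0,0,0],1]]'
```

```text
clock: 13.2
position: [0.5669, 0.0015, 0.0657]
ee_rot: [-0.356, 0.612, 0.611, 0.353]
contact_force: [-0.4, 0.2, 0.3]
width: 0.0001
gripper_force: 0.0
clock: 14.45
position: [0.568, 0.0338, 0.0679]
ee_rot: [-0.354, 0.612, 0.612, 0.354]
contact_force: [0.5, 0.8, 1.4]
width: 0.0002
gripper_force: 0.5
```

```bash
python3 -m handwheel '[[[1.5,0,2.6],[0,0,0],1],[[1.5,0,2.6],[0,0,0],1],[[1.5,0,2.6],[0,0,0],1],[[1.5,0,2.6],[0,0,0],1],[[1.5,0,2.6],[0,0,0],1],[[1.5,0,2.6],[0,0,0],1],[[1.5,0,2.6],[0,0,0],1],[[0,0,0],[0,0,0],1]]' && python3 -m handwheel '[[[-5,0,-8.7],[0,0,0],1],[[-10,0,-17.3],[0,0,0],1],[[-20,0,-35],[0,0,0],1],[[0,0,-40],[0,0,0],1],[[0,0,-40],[0,0,0],1],[[0,0,-40],[0,0,0],1],[[0,0,0],[0,0,0],1],[[0,0,0],[0,0,0],1],[[0,0,0],[0,0,0],1]]'
python3 - <<'E'
from rig import vision
import cv2,numpy as np
a=vision.get_image("side");b=vision.get_image("scene")
cv2.imwrite("pics/s7.png",np.hstack([cv2.resize(a[100:300,150:350],(400,400),interpolation=cv2.INTER_CUBIC),cv2.resize(b[110:290,190:370],(400,400),interpolation=cv2.INTER_CUBIC)]))
E
```

```text
clock: 15.45
position: [0.5686, 0.0546, 0.0689]
ee_rot: [-0.353, 0.612, 0.612, 0.355]
contact_force: [1.0, -3.6, 6.3]
width: -0.0003
gripper_force: 3.1
clock: 16.58
position: [0.5675, -0.119, 0.127]
ee_rot: [-0.355, 0.612, 0.612, 0.353]
contact_force: [0.2, 0.3, 0.6]
width: -0.0003
gripper_force: 0.0
```

View pics/s7.png

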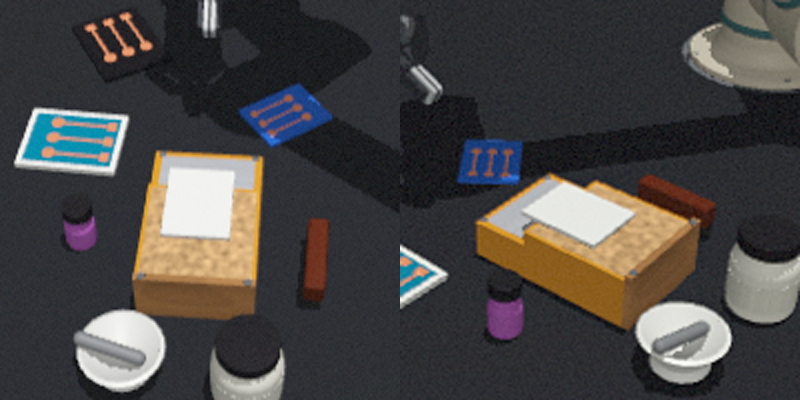

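Run:
```python
from h import *
a=cv2.imread("pics/s7.png")[:,:400]
m=(a.min(2)>180).astype(np.uint8);m[:120]=0;m[300:]=0;m[:,:140]=0
c=max(cv2.findContours(m,0,2)[0],key=cv2.contourArea)
for u,v in cv2.approxPolyDP(c,6,True)[:,0]:print(u,v,plane("side",(150+u*.5,100+v*.5),.061).round(4))
```

```text
163 158 [0.6103 0.0129 0.061 ]
159 182 [0.6116 0.0475 0.061 ]
168 187 [0.6015 0.0541 0.061 ]
160 232 [0.6047 0.1144 0.061 ]
227 238 [0.5367 0.119  0.061 ]
233 188 [0.5329 0.0525 0.061 ]
252 188 [0.513  0.0516 0.061 ]
254 163 [0.5115 0.016  0.061 ]
```

The near end still overhangs by about 18 mm because the tips rode up over the edge. I'll repeat with the tips about 6 mm lower, stopping before they meet the step.

```bash
python3 -m handwheel '[[[1.2,0,45],[0,0,0],1],[[1.2,0,45],[0,0,0],1],[[1.2,0,45],[0,0,0],1],[[0,0,0],[0,0,0],1],[[0,0,0],[0,0,0],1]]'
```

```text
clock: 17.3
position: [0.5683, -0.0009, 0.0635]
ee_rot: [-0.353, 0.612, 0.613, 0.353]
contact_force: [0.3, -0.2, -0.2]
width: 0.0
gripper_force: 0.0
```

```bash
python3 -m handwheel '[[[0.7,0,4.2],[0,0,0],1],[[2,0,3.5],[0,0,0],1],[[2,0,3.5],[0,0,0],1],[[2,0,3.5],[0,0,0],1],[[1,0,1.7],[0,0,0],1],[[1,0,1.7],[0,0,0],1],[[1,0,1.7],[0,0,0],1],[[1,0,1.7],[0,0,0],1],[[1,0,1.7],[0,0,0],1],[[1,0,1.7],[0,0,0],1],[[1,0,1.7],[0,0,0],1],[[0,0,0],[0,0,0],1]]'; python3 -m handwheel '[[[1,0,1.7],[0,0,0],1],[[1,0,1.7],[0,0,0],1],[[1,0,1.7],[0,0,0],1],[[1,0,1.7],[0,0,0],1],[[1,0,1.7],[0,0,0],1],[[1,0,1.7],[0,0,0],1],[[1,0,1.7],[0,0,0],1],[[0,0,0],[0,0,0],1]]'
```

```text
clock: 18.8
position: [0.5681, 0.0289, 0.0621]
ee_rot: [-0.354, 0.612, 0.612, 0.354]
contact_force: [-0.7, -0.1, -0.4]
width: 0.0
gripper_force: 0.1
clock: 19.8
position: [0.568, 0.0429, 0.0623]
ee_rot: [-0.354, 0.612, 0.612, 0.354]
contact_force: [0.3, 0.6, -0.3]
width: 0.0002
gripper_force: 0.0
```

```bash
python3 -m handwheel '[[[1,0,1.7],[0,0,0],1],[[1,0,1.7],[0,0,0],1],[[0,0,0],[0,0,0],1]]'
cat > edge.py <<'E'
from h import *
def edges():
    a=vision.get_image("side").astype(int)
    for x in (.545,.585):
        ys=np.arange(-.01,.17,.003);P=proj("side",[[x,y,.061] for y in ys])
        g=[a[int(round(v)),int(round(u))] for u,v in P]
        print(x,"".join("W" if c.min()>190 else "b" if c[2]-c[0]>40 else "g" if c.min()>90 else "." for c in g),[f"{y:.3f}" for y,c in zip(ys,g) if c.min()>190][::100] , [round(float(y),3) for y,c in zip(ys,g) if c.min()>190][:1],[round(float(y),3) for y,c in zip(ys,g) if c.min()>190][-1:])
edges()
E
python3 edge.py
```

```text
clock: 20.18
position: [0.568, 0.0468, 0.0622]
ee_rot: [-0.354, 0.612, 0.612, 0.354]
contact_force: [0.0, 0.5, -0.1]
width: -0.0001
gripper_force: 0.1
0.545 .....bbbgggggggWWWgWWWWWWWWWWWWWWWWWWWWWWWWWWWWWWWgbbbbbbbbbb ['0.035'] [0.035] [0.137]
0.585 ....bbbggggggggggWggWWWWWWWWWWWWWWWWWWWWWWWWWWWWWWbbbbbbbbbbb ['0.041'] [0.041] [0.137]
```

```bash
python3 -m handwheel '[[[0.8,0,1.4],[0,0,0],1],[[0,0,0],[0,0,0],1],[[-5,0,-8.7],[0,0,0],1],[[-10,0,-17.3],[0,0,0],1],[[-20,0,-35],[0,0,0],1],[[0,0,-40],[0,0,0],1],[[0,0,-40],[0,0,0],1],[[0,0,-40],[0,0,0],1],[[0,0,0],[0,0,0],1],[[0,0,0],[0,0,0],1],[[0,0,0],[0,0,0],1],[[0,0,0],[0,0,0],1]]'; python3 edge.py
python3 - <<'E'
from rig import vision
import cv2,numpy as np
for n in("scene","side"):
    a=vision.get_image(n);b=cv2.imread(f"pics/{n}0.png")
    d=cv2.absdiff(a,b).max(2)>60
    R={"scene":dict(vial=(225,230,250,268),jar=(335,205,372,255),mortar=(295,245,340,285),sq=(298,188,334,212)),"side":dict(vial=(178,196,204,226),jar=(252,258,296,310),mortar=(186,255,236,300),sq=(299,206,318,252))}[n]
    print(n,{k:int(d[y0:y1,x0:x1].sum()) for k,(x0,y0,x1,y1) in R.items()})
E
```

```text
clock: 21.72
position: [0.5677, -0.1251, 0.122]
ee_rot: [-0.354, 0.612, 0.612, 0.353]
contact_force: [0.4, 0.9, -0.2]
width: 0.0
gripper_force: 0.0
0.545 .....bbbWWWWgWWWWWgWWWWWWWWWWWWWWWWWWWWWWWWWWWWWWWWgbbbbbbbbb ['0.014'] [0.014] [0.14]
0.585 ....bbbgWWWgWWWWWWWWWWWWWWWWWWWWWWWWWWWWWWWWWWWWWWgbbbbbbbbbb ['0.014'] [0.014] [0.137]
scene {'vial': 0, 'jar': 0, 'mortar': 0, 'sq': 24}
side {'vial': 0, 'jar': 0, 'mortar': 0, 'sq': 0}
```

```bash
python3 -c "
from rig import manip
print(manip.sign_off())"
```

```text
the job is handed in; nothing more can be done
None
```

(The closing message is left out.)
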